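# Nip the pinned block in the vise, then get its chip guard open and hold it up

## Robot

A 7-joint arm with a two-finger parallel gripper is mounted at the origin on the work surface. World frame = base frame: x ahead of the robot, y to its left, z up, the work surface at z = 0. Lengths are in m, angles in degrees, forces in N, time in s.
With the tool pointing down it reaches from about 0.4 to 0.875 m from the base axis. Payload 4.4 kg.
Tool frame: the origin (TCP) lies at the centre of the arm's flange, where the gripper is bolted on; the fingertips stand 173 mm ahead of it and the grasp point (between the pads) lies 155 mm ahead of it; z points along the fingers, y is the line along which they close (so a half turn about z gives the same grasp; the last joint's range is limited). The gripper opens to 85 mm and grips with 20 to 120 N. Pads are 22 mm wide; open, the fingers measure 114 mm over their backs; the gripper's body (76 mm by 85 mm) begins 54 mm behind the grasp point. The pads swing forward as they close: fully open they stand 13 mm farther back than shut.
Start: joints at [65.042, 36.005, 2.206, 86.941, -1.547, 57.084, -1.146], TCP at [0.235, -0.606, 0.405] pointing down, gripper open.
Joint ranges: [-175.42, 175.42], [-21.48, 121.26], [-71.46, 75.88], [10.55, 141.38], [-63.04, 243.04], [13.31, 113.54], [-168.57, 168.57]. Speed limits (degrees/s): [147.25, 147.25, 180, 180, 180, 180, 180].

## Interface

Orientations are given as a 3x3 rotation matrix whose columns are the frame's x, y, z axes.
In Python, from cell import arm, get_image gives the robot as it stands.
- The arm moves only by the tool step_arm, never from a script. Its argument "commands" is a list of rows, each a list of 6 numbers: the shift along the world's x, y, z scaled (see below), then the turn, a rotation vector about the world's x, y, z scaled (see below). In form: [[x, y, z, rx, ry, rz], ...]. A call has 1 to 20 rows; each row is the pose to reach, as a shift and turn from the pose commanded when the call began; what a row does not reach only later rows make up. The controller multiplies each number of a shift by 200 mm and each number of a turn by 90 degrees. A row lasts 1/12 s, in which the tool goes at most 41.7 mm and 7.16 degrees, less where a joint would pass 70% of its speed; a pose out of reach is approached as far as the arm can. A call with a number of a shift or a turn outside -1 to 1 is refused whole. A call with a gripper value outside its range is refused whole. "gripper" is the closure, from -1 (fully open) to 1 (shut), set as the call begins (left out, the last holds). The fingers move at their own pace and stop on an object; "force" is the grip in N (left out, the last holds). Time passes only in rows, so rows that repeat a pose let the fingers close. It gives the time, the measured TCP pose, the force, the opening and the grip force at its end, in the units of the state.
- arm.get_state(): the state, without advancing time (a new reading comes with each control period).
- get_image(name): name is "side" or "top"; returns a dict with "color" (420x560x3 uint8, red, green, blue), "K" (3x3 intrinsics, pixels), "distortion" ([k1, k2, p1, p2, k3] as OpenCV has them; the pictures are not rectified), "R" (3x3) and "t" (3): a world point X has camera coordinates R X + t. Camera axes: x right, y down, z forward; pixel columns grow to the right and rows downward; lengths in m; the calibration is good to about 2 mm. A picture is of the moment at which its call begins. There is no depth.
- arm.sign_off(): hands the job in; it is judged then, once.
The state is a dict: "time_s": time; "qpos": joint angles; "qvel": joint speeds; "tau": joint torques, N m; "tool_pos": TCP position; "tool_rot": TCP orientation; "ft_force": force on the tool from outside, world axes, zero at the start; "ft_torque": the same for the moment, N m; "opening": finger opening in m; "grasp_force": force on a finger pad.
Only numpy, scipy, OpenCV 4.12 (cv2) and the standard library are available. Lean on these libraries where they do the work, as an engineer would, in place of code of your own. Each camera call takes 0.05 s, during which the arm holds its last target. There are 200 camera calls.

## Task

With the guard still down, crank the small blue vise clockwise until its jaw clamps the aluminium block firmly, and let go of the crank. Then gently tug the guard's yellow bar upward before touching the red release knob: if the guard is caught, let it down and slide the knob fully to its open end; either way then lift the guard by its bar to about 45 degrees and finish while holding it up there, the block still clamped and the other things on the bench left alone.

Things in the scene. Friction and masses are not known exactly. Their poses are not given: they have to be found in the camera images.
- vise: Blue machine vise on a fixed dark steel base plate (240 x 160 x 18 mm, its centre 20 mm towards -x of the origin), under a clear hinged chip guard. Origin on the bench under the middle of the vise; all offsets below are in its frame, which is turned only about the vertical: x points from the guard's yellow bar to the guard's hinge (roughly away from the robot), y towards the red release knob's side, z up. The crank is on the -y side. The whole fixture is bolted down.
- jaw: Moving blue vise jaw, 86 x 18 x 46 mm, on the vise bed (bed top 45 mm up). Origin in the plane of its clamping face, at bed height. It slides along the vise's +y, towards the fixed jaw, whose face is at y = +35 mm.
- workpiece: Loose aluminium block, 50 x 40 x 35 mm (x, y, z), 190 g, with three 6 mm steel pins 10 mm tall on top; it stands on the vise bed between the jaws with some play. Origin at the centre of its underside. The jaw clamps it across its 40 mm side, so it is clamped when the jaw face is 40 mm from the fixed jaw's face.
- crank (a joint): Turn of the vise crank in rad, growing clockwise as seen from the crank's side (looking along the vise's +y). It starts between 0 and 1.8. The jaw advances 4 mm per rad and meets the block tight against the fixed jaw at about 4.0; 4.2 to 4.4 clamps it firmly (stiff beyond 4.0). It needs about 6 N at the grip to turn and stays where it is left.
- crank_axis (a point): Point on the crank's axis beside the middle of its grip, at vise x 0, y -134 mm, z 70 mm. The axis runs along the vise's y.
- crank_knob (a point): Middle of the crank's red cylindrical grip, 16 mm thick and 34 mm long, lying along the vise's y and spinning freely on its pin. It is 40 mm from the axis: with angle p = crank - 2.0 rad, it is at the axis + 40 mm * (sin p along vise x, cos p along z), so it travels over the top, from the robot's side to the far side. The crank arm is at the end of the grip towards the vise, 27 mm from this point; the guard's side is 56 mm from it.
- guard (a joint): Opening angle of the guard in rad: 0 shut (level), growing as its front goes up, at most 1.4. It weighs about 450 g and falls shut if let go (about 2.5 N at the bar holds it). If caught, it stops at about 0.04 rad (the bar some 9 mm up); if free, it goes on rising. Whether it is caught cannot be seen.
- guard_grip (a point): Middle of the yellow bar: 10 mm thick, 90 mm long along the vise's y, 45 mm in front of the guard's front edge, joined to it by a 10 mm leg at each end. Shut: at vise x -130, y -25, z 125 mm. The hinge is 215 mm from it.
- guard_hinge (a point): Point on the guard's hinge axis level with the middle of the bar, at vise x +85, y -25, z 125 mm; the axis runs along the vise's y.
- release (a joint): Slide of the red release knob in m: 0 home, 0.016 fully open, moving along the vise's +y (away from the yellow bar). Beyond about 0.010 the catch is undone and stays undone. It takes about 2 to 4 N and stays where it is left. It always starts at 0, caught or not.
- release_knob (a point): Red upright release knob, 14 mm diameter, 26 mm tall, on the flat top (115 mm up) of the fixed grey latch post (44 x 82 x 115 mm, centred at vise x -122, y +78 mm), in which a hidden bolt may catch the guard's steel tongue (at vise y +52 mm); this point is its middle, 14 mm above the post's top. Home: at vise x -124, y +78, z 130 mm.
- mallet: Loose hammer lying on the bench, a bystander.
- screwdriver: Loose screwdriver lying on the bench, a bystander.
- flange: Loose round aluminium flange with pins, 120 mm across and 24 mm tall, a bystander.
- paper_roll: White paper roll standing upright, 160 mm across and 200 mm tall, a bystander.
- oil_bottle: White bottle with a red cap, 56 mm across and 150 mm tall, a bystander.
- pin_tray: Blue open tray, 110 x 150 x 35 mm, a bystander.
- charger: Black charger block, 110 x 140 x 60 mm, a bystander.

How it is judged (in metres and radians):
On the way, in this order (a step that is already met when the one before it is completed fails the run):
1. the jaw clamps the block with the guard still down (contact force between jaw and workpiece above 12 N and value of joint guard below 0.03 rad), for 0.3 s.
2. the guard is tugged by its bar while the release is still untouched (value of joint guard above 0.025 rad and value of joint release below 0.004 m and contact force between the fingers and guard above 0.3 N), for 0.05 s.
3. the guard is lifted to about 45 degrees (value of joint guard above 0.6 rad and contact force between the fingers and guard above 0.3 N), for 0.2 s.
At the end, for the whole second after the job is handed in: The gripper holds the guard by its bar, still, 0.6 to 1.0 rad (34 to 57 degrees) open, and the jaw presses the block with over 8 N, the block still down on the vise bed (within 5 mm) (all of step 3 and value of joint guard below 1 rad and velocity of joint guard between -0.1 and 0.1 rad/s and contact force between jaw and workpiece above 8 N and z of workpiece in the frame of vise between 0.04 and 0.05 m); the arm keeps its last pose, push and grip.
It fails at once if the caught guard is wrenched with more than 60 N on the catch (contact force between c_tongue and c_bolt above 60 N).
It fails at once if a bystander is shoved more than 20 mm (distance of any of mallet, screwdriver, flange, paper_roll, oil_bottle, pin_tray, charger from where it was at the start of the episode above 0.02 m).
It also fails if it takes over 64 s, if anything falls off the work surface, if the arm or the gripper's body presses on something with over 40 N, if the wrist force passes 120 N, or if a joint passes its speed limit or range.

## Working session

There is one attempt and no reset: what is moved stays moved. The work goes in short steps, Python scripts to look and compute and a tool call to move; the robot and the scene stay as the last step left them, time stands still between calls to the robot, and variables do not carry over. Pictures are saved under pics/ and viewed, at most 10 in all, crops included, and the job is handed in when it is done.

Besides the shell and the picture viewer there is one more tool, called after ">>>" by a JSON object that holds its "name" and its "arguments", one argument or row to a line. step_arm: Moves the arm, as the interface text tells. Its arguments: {"type":"object","properties":{"commands":{"type":"array"},"gripper":{"type":"number"},"force":{"type":"number"}},"required":["commands"]}

```bash
ls; mkdir -p pics; python3 - <<'E'
from cell import arm,get_image
import cv2,numpy as np
for n in("side","top"):
    d=get_image(n);cv2.imwrite(f"pics/{n}0.png",d["color"][:,:,::-1]);print(n,d["K"],d["distortion"],d["R"],d["t"])
s=arm.get_state();print(s)
E
```

```text
pics
side [[454.26410456   0.         286.50665273]
 [  0.         454.26410456 205.71111232]
 [  0.           0.           1.        ]] [-0.05754882  0.          0.          0.          0.        ] [[-0.71374398 -0.70022009 -0.01616659]
 [-0.32113368  0.34767423 -0.88090623]
 [ 0.62244895 -0.62354988 -0.47301464]] [0.38240376 0.25983489 1.2522439 ]
top [[440.13208937   0.         284.25682583]
 [  0.         440.13208937 215.90146674]
 [  0.           0.           1.        ]] [0.01441765 0.         0.         0.         0.        ] [[ 0.04713651 -0.99887952  0.00422608]
 [-0.97106647 -0.04681478 -0.23417577]
 [ 0.23411122  0.00693443 -0.97218509]] [0.02542423 0.50728955 1.18616035]
{'time_s': 0.1, 'qpos': array([65.0441702 , 36.05535053,  2.2033301 , 86.99104708, -1.54774608,
       57.08382219, -1.14675887]), 'qvel': array([ 0.06078215, -0.04019896,  0.08165514, -0.09459977, -0.00842917,
        0.04124076,  0.03334856]), 'tau': array([ 2.61307534e-03, -5.64532578e+01,  1.23017874e+00, -1.93969470e+01,
        1.11615230e-02,  5.54412778e-03,  1.19716913e-05]), 'tool_pos': array([ 0.23483737, -0.6058095 ,  0.40385702]), 'tool_rot': array([[ 9.32424725e-01,  3.61363684e-01, -6.47894935e-04],
       [ 3.61364265e-01, -9.32423299e-01,  1.63056524e-03],
       [-1.48852689e-05, -1.75450543e-03, -9.99998461e-01]]), 'ft_force': array([-0.0402322 , -1.44539198, -0.22746506]), 'ft_torque': array([-0.0343529 ,  0.01347174, -0.03087064]), 'grasp_force': 0.0, 'opening': 0.08534279700443548}
```

View pics/side0.png

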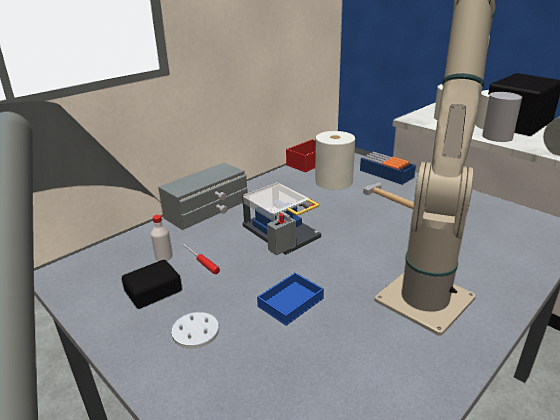

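View pics/top0.png

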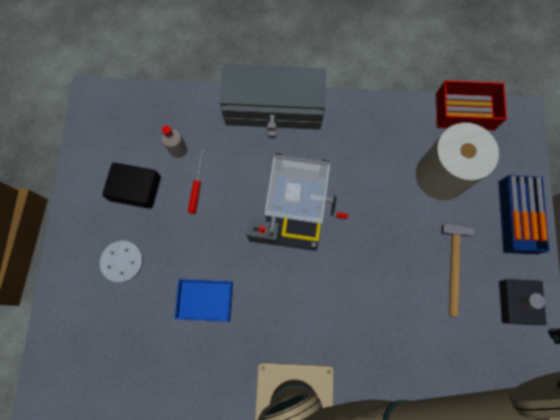

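The side picture shows the fixture at about (283,215), with the roll and mallet on its -y side. In the top picture, the release knob is at (263,229), the yellow bar near (300,237) and the crank grip at (342,215).

```bash
cat > h.py <<'E'
import cv2,numpy as np
from cell import arm,get_image
def ray(d,uv):
    p=cv2.undistortPoints(np.array([[uv]],float),d["K"],np.array(d["distortion"]))[0,0]
    R=np.array(d["R"]);return -R.T@d["t"],R.T@np.array([p[0],p[1],1])
def onz(d,uv,z):
    c,r=ray(d,uv);return c+r*(z-c[2])/r[2]
def tri(d1,u1,d2,u2):
    c1,r1=ray(d1,u1);c2,r2=ray(d2,u2)
    k=np.linalg.lstsq(np.c_[r1,-r2],c2-c1,rcond=None)[0]
    a,b=c1+k[0]*r1,c2+k[1]*r2;return (a+b)/2,np.linalg.norm(a-b)
def proj(d,X):
    return cv2.projectPoints(np.array([X],float),cv2.Rodrigues(np.array(d["R"]))[0],np.array(d["t"]),d["K"],np.array(d["distortion"]))[0].ravel()
def blobs(d,col,box,mn=6):
    h=cv2.cvtColor(d["color"],cv2.COLOR_RGB2HSV).astype(int);H,S,V=h[...,0],h[...,1],h[...,2]
    m=((H<6)|(H>174))&(S>140)&(V>80) if col=="red" else (H>18)&(H<34)&(S>140)&(V>80)
    k=np.zeros_like(m);x0,y0,x1,y1=box;k[y0:y1,x0:x1]=1
    m=(m&k).astype(np.uint8)
    n,l,st,c=cv2.connectedComponentsWithStats(m,connectivity=8)
    return [(c[i],st[i],np.argwhere(l==i)[:,::-1]) for i in range(1,n) if st[i,4]>=mn]
E
python3 - <<'E'
from h import *
T=get_image("top");S=get_image("side")
for n,d,b in(("top",T,(240,140,370,260)),("side",S,(235,170,335,260))):
    for c in("red","yellow"):
        for x in blobs(d,c,b,4):
            print(n,c,x[0],x[1], [p.round(1).tolist() for p in cv2.boxPoints(cv2.minAreaRect(x[2].astype(np.float32)))])
a=cv2.resize(T["color"][140:260,235:365],None,fx=4.6,fy=4.6,interpolation=cv2.INTER_CUBIC)
cv2.imwrite("pics/tc.png",a[:,:,::-1])
E
```

```text
top red [341.71929825 215.22807018] [336 213  12   6  57] [[336.0, 213.0], [347.0, 213.0], [347.0, 218.0], [336.0, 218.0]]
top red [261.5        229.13636364] [258 226   8   7  44] [[258.0, 226.0], [265.0, 226.0], [265.0, 232.0], [258.0, 232.0]]
top yellow [299.41042345 232.5732899 ] [281 218  40  24 307] [[280.20001220703125, 236.10000610351562], [283.0, 217.5], [320.5, 223.1999969482422], [317.70001220703125, 241.6999969482422]]
side red [305.1 170.4] [303 170   6   2  10] [[303.0, 170.0], [308.0, 170.0], [308.0, 171.0], [303.0, 171.0]]
side red [311.75 204.25] [311 204   3   2   4] [[311.0, 204.0], [313.0, 204.0], [313.0, 205.0], [311.0, 205.0]]
side red [281.53333333 218.71111111] [278 214   8  10  45] [[276.5, 214.89999389648438], [283.1000061035156, 213.1999969482422], [285.20001220703125, 221.89999389648438], [278.6000061035156, 223.60000610351562]]
side yellow [303.8125     207.95535714] [287 199  32  16 112] [[286.6000061035156, 208.1999969482422], [314.6000061035156, 196.1999969482422], [318.6000061035156, 205.39999389648438], [290.6000061035156, 217.39999389648438]]
```

View pics/tc.png

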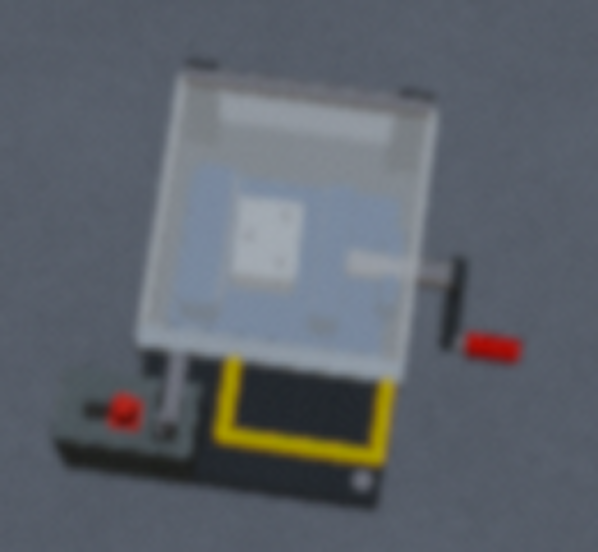

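The crop shows the guard shut, the crank arm and grip toward the robot side, and the block at crop (268,238). The next step is the vise pose and the crank angle.

```bash
cat >> h.py <<'E'
from scipy.optimize import least_squares
def V2W(p,v):
    x,y,a=p;c,s=np.cos(a),np.sin(a);v=np.asarray(v,float)
    return np.array([x+c*v[0]-s*v[1],y+s*v[0]+c*v[1],v[2]])
E
python3 - <<'E'
from h import *
T=get_image("top");S=get_image("side")
y=blobs(T,"yellow",(240,140,370,260))[0][2]
pts=[]
for u in range(286,315):
    r=np.sort(y[y[:,0]==u][:,1]); r=r[r>230]
    if len(r): pts.append((u,r.mean()))
pts=np.array(pts);L=np.polyfit(pts[:,0],pts[:,1],1);print(L,pts[0],pts[-1])
e=[np.array([280.8,0]),np.array([318.8,0])]
um=(281-0.5+318.5+.5)/2  # refine below
lo=y[y[:,1]>=234]; print(lo[:,0].min(),lo[:,0].max())
u0=(lo[:,0].min()+lo[:,0].max())/2
mid=np.array([u0,np.polyval(L,u0)]);print("mid",mid)
kt=np.array([261.5,229.1]);ks=np.array([281.5,218.7])
print("tri knob",tri(T,kt,S,ks)); print("bar z",onz(T,mid,.125),"knob",onz(T,kt,.130))
a,b=onz(T,(286,np.polyval(L,286)),.125),onz(T,(314,np.polyval(L,314)),.125);d=a-b
print("yaw bar",np.degrees(np.arctan2(-d[0],d[1])))
def f(p):
    return np.r_[proj(T,V2W(p,[-.130,-.025,.125]))-mid,proj(T,V2W(p,[-.124,.078,.130]))-kt,(proj(S,V2W(p,[-.124,.078,.130]))-ks)*.7,
      (np.degrees(p[2])-np.degrees(np.arctan2(-d[0],d[1])))*.5]
r=least_squares(f,[.6,0,0]);p=r.x;print("pose",p,np.degrees(p[2]),r.fun.round(2))
np.save("p.npy",p)
g=np.array([341.7,215.2])
for c in np.arange(0,1.9,.2):
    q=c-2;print(c.round(1),(proj(T,V2W(p,[.04*np.sin(q),-.134,.07+.04*np.cos(q)]))-g).round(1))
for n,v in dict(hinge=[.085,-.025,.125],axis=[0,-.134,.07],bar=[-.13,-.025,.125],rel=[-.124,.078,.13]).items():print(n,V2W(p,v).round(4))
for n,uv in dict(mal=(458,230),roll=(445,185)).items(): print(n,onz(T,uv,0).round(3))
E
```

```text
[1.43349754e-01 1.93598522e+02] [286. 234.] [314. 238.]
281 318
mid [299.5       236.5317734]
tri knob (array([0.44991192, 0.10738396, 0.1278409 ]), np.float64(0.0010057677253531888))
bar z [0.43565478 0.00609101 0.125     ] knob [0.44986778 0.10757554 0.13      ]
yaw bar -5.553698925147504
pose [ 0.56673119  0.01936569 -0.08727631] -5.000564288624472 [ 0.1   0.23 -0.11 -0.05 -0.22 -0.41  0.28]
0.0 [-1.  -0.6]
0.2 [-0.7 -0.4]
0.4 [-0.4 -0.7]
0.6 [-0.  -1.6]
0.8 [ 0.4 -3. ]
1.0 [ 0.9 -4.9]
1.2 [ 1.4 -7.1]
1.4 [ 1.9 -9.8]
1.6 [  2.3 -12.6]
1.8 [  2.7 -15.4]
hinge [ 0.6492 -0.0129  0.125 ]
axis [ 0.5551 -0.1141  0.07  ]
bar [0.435  0.0058 0.125 ]
rel [0.45   0.1079 0.13  ]
mal [ 0.502 -0.464  0.   ]
roll [ 0.639 -0.431  0.   ]
```

Two views agree to about 1 mm: vise at (0.567, 0.019), yaw -5°, crank around 0.3 rad. I'm moving over the crank, with the fingers closing along vise x.

>>> {"name": "step_arm", "arguments": {
  "commands": [
    [0.56,0.98,0,0,0,0.71],
    [0.56,0.98,0,0,0,0.71],
    [0.56,0.98,0,0,0,0.71],
    [0.56,0.98,0,0,0,0.71],
    [0.56,0.98,0,0,0,0.71],
    [0.56,0.98,0,0,0,0.71],
    [0.56,0.98,0,0,0,0.71],
    [0.56,0.98,0,0,0,0.71],
    [0.56,0.98,0,0,0,0.71],
    [0.56,0.98,0,0,0,0.71]
  ],
  "gripper": 0,
  "force": 40
}}

```text
time_s: 1.13
tool_pos: [0.347, -0.41, 0.4048]
tool_rot: [[0.083, 0.997, 0.0], [0.997, -0.083, 0.0], [0.0, 0.0, -1.0]]
ft_force: [-1.1, 0.5, -1.0]
opening: 0.0425
grasp_force: 0.0
```

>>> {"name": "step_arm", "arguments": {
  "commands": [
    [0.56,0.98,0,0,0,0],
    [0.56,0.98,0,0,0,0],
    [0.56,0.98,0,0,0,0],
    [0.56,0.98,0,0,0,0],
    [0.56,0.98,0,0,0,0],
    [0.56,0.98,0,0,0,0],
    [0.56,0.98,0,0,0,0]
  ]
}}

```text
time_s: 1.72
tool_pos: [0.4615, -0.209, 0.4051]
tool_rot: [[0.08, 0.997, 0.003], [0.997, -0.08, 0.002], [0.003, 0.002, -1.0]]
ft_force: [-0.4, -0.0, 0.4]
opening: 0.0429
grasp_force: 0.0
```

>>> {"name": "step_arm", "arguments": {
  "commands": [
    [0.28,0.5,-0.5,0,0,0],
    [0.28,0.5,-0.5,0,0,0],
    [0.28,0.5,-0.5,0,0,0],
    [0.28,0.5,-0.5,0,0,0],
    [0.28,0.5,-0.5,0,0,0],
    [0.28,0.5,-0.5,0,0,0]
  ]
}}

```text
time_s: 2.22
tool_pos: [0.5149, -0.1137, 0.3036]
tool_rot: [[0.086, 0.996, -0.003], [0.996, -0.086, 0.0], [-0.0, -0.003, -1.0]]
ft_force: [0.1, -1.1, -0.1]
opening: 0.0424
grasp_force: 0.0
```

```bash
python3 - <<'E'
from h import *
s=arm.get_state();print(s["tool_pos"],s["tool_rot"].round(3),s["qpos"].round(0),s["opening"],s["time_s"],s["ft_force"])
S=get_image("side");cv2.imwrite("pics/s1.png",cv2.resize(S["color"][110:270,200:400],None,fx=4,fy=3.75)[:,:,::-1])
p=np.load("p.npy")
for c in(0,.25,.5):
    q=c-2;print(c,V2W(p,[.04*np.sin(q),-.138,.07+.04*np.cos(q)]).round(4)+[0,0,.155])
E
```

```text
[ 0.51487474 -0.11371505  0.30358945] [[ 0.086  0.996 -0.003]
 [ 0.996 -0.086  0.   ]
 [-0.    -0.003 -1.   ]] [ 19.  35. -14. 112.  14.  35.  -9.] 0.04242337824308908 2.2167 [ 0.13987858 -1.10815982 -0.08097787]
0 [ 0.5185 -0.1149  0.2084]
0.25 [ 0.5155 -0.1147  0.2179]
0.5 [ 0.515  -0.1146  0.2278]
```

View pics/s1.png

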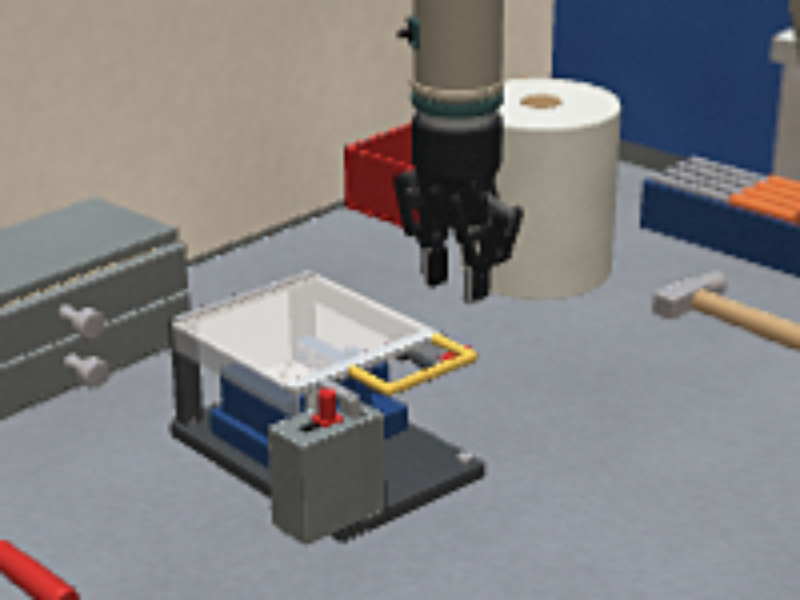

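The gripper is above the crank. The red grip shows through the yellow frame at about side pixel (312,204), which I'll use to refine the crank angle.

```bash
python3 - <<'E'
from h import *
S=get_image("side");p=np.load("p.npy")
for b in blobs(S,"red",(295,185,330,225),1):print(b[0],b[1],b[2].tolist())
for c in(0,.2,.4,.6):
    q=c-2;print(c,[proj(S,V2W(p,[.04*np.sin(q),y,.07+.04*np.cos(q)])).round(1).tolist() for y in(-.151,-.134,-.117)])
E
```

```text
[316. 202.] [316 202   1   1   1] [[316, 202]]
[311.75 204.25] [311 204   3   2   4] [[311, 204], [312, 204], [313, 204], [311, 205]]
0 [[314.9, 206.3], [311.5, 207.9], [308.0, 209.4]]
0.2 [[315.4, 204.7], [312.0, 206.2], [308.5, 207.8]]
0.4 [[315.7, 202.9], [312.2, 204.4], [308.7, 205.9]]
0.6 [[315.6, 200.8], [312.1, 202.3], [308.6, 203.9]]
```

>>> {"name": "step_arm", "arguments": {
  "commands": [
    [0,0,-0.2,0,0,0],
    [0,0,-0.3,0,0,0],
    [0,0,-0.41,0,0,0],
    [0,0,-0.41,0,0,0],
    [0,0,-0.41,0,0,0]
  ]
}}

```text
time_s: 2.73
tool_pos: [0.5145, -0.1156, 0.223]
tool_rot: [[0.089, 0.996, -0.001], [0.996, -0.089, -0.001], [-0.001, -0.001, -1.0]]
ft_force: [1.3, 0.1, 0.1]
opening: 0.0428
grasp_force: 0.0
```

>>> {"name": "step_arm", "arguments": {
  "commands": [
    [0,0,0,0,0,0],
    [0,0,0,0,0,0],
    [0,0,0,0,0,0],
    [0,0,0,0,0,0],
    [0,0,0,0,0,0],
    [0,0,0,0,0,0],
    [0,0,0,0,0,0],
    [0,0,0,0,0,0]
  ],
  "gripper": 1,
  "force": 40
}}

```text
time_s: 3.4
tool_pos: [0.5139, -0.1147, 0.2234]
tool_rot: [[0.087, 0.996, -0.002], [0.996, -0.087, -0.001], [-0.001, -0.002, -1.0]]
ft_force: [-4.5, -1.6, 5.0]
opening: 0.0141
grasp_force: 38.9
```

>>> {"name": "step_arm", "arguments": {
  "commands": [
    [0.003,0,0.026,0,0,0],
    [0.008,-0.001,0.057,0,0,0],
    [0.016,-0.001,0.085,0,0,0],
    [0.029,-0.003,0.112,0,0,0],
    [0.046,-0.004,0.137,0,0,0],
    [0.066,-0.006,0.159,0,0,0],
    [0.089,-0.008,0.178,0,0,0],
    [0.115,-0.01,0.192,0,0,0],
    [0.143,-0.012,0.203,0,0,0],
    [0.172,-0.015,0.21,0,0,0],
    [0.202,-0.018,0.212,0,0,0],
    [0.202,-0.018,0.212,0,0,0]
  ]
}}

```text
time_s: 4.4
tool_pos: [0.555, -0.1186, 0.2696]
tool_rot: [[0.087, 0.996, 0.001], [0.996, -0.087, -0.003], [-0.003, 0.001, -1.0]]
ft_force: [-4.1, -3.3, 18.2]
opening: 0.0144
grasp_force: 42.1
```

```bash
python3 - <<'E'
from h import *
s=arm.get_state();print(s["tool_pos"],s["opening"],s["grasp_force"],s["time_s"],s["ft_force"])
p=np.load("p.npy")
T=get_image("top")
a=cv2.resize(T["color"][140:260,235:365],None,fx=4.6,fy=4.6,interpolation=cv2.INTER_CUBIC)
cv2.imwrite("pics/t2.png",a[:,:,::-1])
for c in(0,.3,1,1.9,3,4,4.3):
    q=c-2;print(c,V2W(p,[.04*np.sin(q),-.138,.225+.04*np.cos(q)]).round(4))
E
```

```text
[ 0.55495956 -0.1185642   0.26955812] 0.014373452942959638 42.1126663684845 4.4 [-4.06748505 -3.25723829 18.17461554]
0 [ 0.5185 -0.1149  0.2084]
0.3 [ 0.5152 -0.1147  0.2198]
1 [ 0.5212 -0.1152  0.2466]
1.9 [ 0.5507 -0.1178  0.2648]
3 [ 0.5882 -0.121   0.2466]
4 [ 0.5909 -0.1213  0.2084]
4.3 [ 0.5844 -0.1207  0.1983]
```

View pics/t2.png

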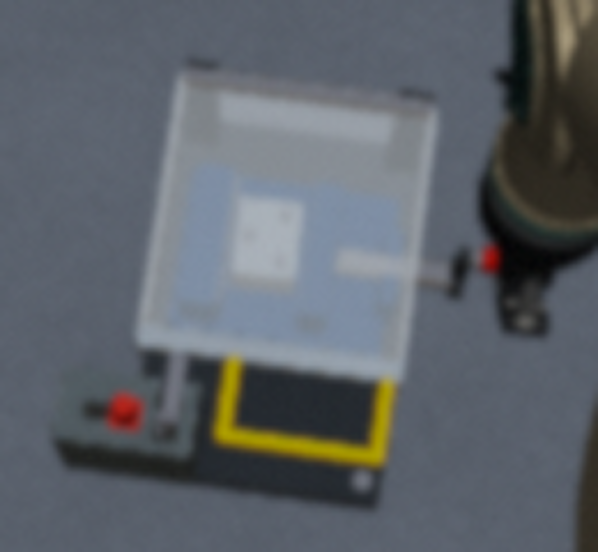

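The crank arm is now straight up with the grip held. The pads sit about 4 mm off, so I'm raising the path 5 mm and going on over the top to just past contact.

>>> {"name": "step_arm", "arguments": {
  "commands": [
    [0,0,0.025,0,0,0],
    [0.03,-0.003,0.023,0,0,0],
    [0.059,-0.005,0.016,0,0,0],
    [0.087,-0.008,0.005,0,0,0],
    [0.113,-0.01,-0.01,0,0,0],
    [0.136,-0.012,-0.029,0,0,0],
    [0.156,-0.014,-0.051,0,0,0],
    [0.173,-0.015,-0.075,0,0,0],
    [0.186,-0.016,-0.103,0,0,0],
    [0.194,-0.017,-0.131,0,0,0],
    [0.199,-0.017,-0.161,0,0,0],
    [0.199,-0.017,-0.191,0,0,0],
    [0.194,-0.017,-0.22,0,0,0],
    [0.185,-0.016,-0.249,0,0,0],
    [0.172,-0.015,-0.276,0,0,0],
    [0.172,-0.015,-0.276,0,0,0],
    [0.172,-0.015,-0.276,0,0,0]
  ]
}}

```text
time_s: 5.87
tool_pos: [0.5882, -0.1218, 0.21]
tool_rot: [[0.087, 0.996, -0.005], [0.996, -0.087, -0.001], [-0.002, -0.004, -1.0]]
ft_force: [-6.4, -2.0, 0.8]
opening: 0.0144
grasp_force: 43.8
```

```bash
cat > a.py <<'E'
from h import *
s=arm.get_state();p=np.load("p.npy")
def rep(dz=.159):
    g=s["tool_pos"]+dz*s["tool_rot"][:,2];c,k=np.cos(p[2]),np.sin(p[2]);d=g[:2]-p[:2]
    v=np.array([c*d[0]+k*d[1],-k*d[0]+c*d[1],g[2]])
    cr=np.arctan2(v[0],v[2]-.07)+2
    print("t",s["time_s"],"vise",v.round(4),"crank",cr.round(3),"r",np.hypot(v[0],v[2]-.07).round(4),"ft",s["ft_force"].round(1),"open",round(s["opening"],4),"gf",s["grasp_force"])
rep()
E
python3 a.py
```

```text
t 5.8667 vise [ 0.033  -0.1391  0.051 ] crank 4.092 r 0.0381 ft [-6.4 -2.   0.8] open 0.0144 gf 43.82026970386505
```

>>> {"name": "step_arm", "arguments": {
  "commands": [
    [-0.01,0.001,-0.015,0,0,0],
    [-0.022,0.002,-0.03,0,0,0],
    [-0.037,0.003,-0.046,0,0,0],
    [-0.037,0.003,-0.046,0,0,0],
    [-0.037,0.003,-0.046,0,0,0]
  ]
}}

```text
time_s: 6.28
tool_pos: [0.5823, -0.1212, 0.2028]
tool_rot: [[0.087, 0.996, 0.0], [0.996, -0.087, -0.002], [-0.002, 0.001, -1.0]]
ft_force: [-5.8, -3.6, 12.7]
opening: 0.0145
grasp_force: 44.9
```

```bash
python3 a.py
```

```text
t 6.2833 vise [ 0.0278 -0.139   0.0438] crank 4.326 r 0.0382 ft [-5.8 -3.6 12.7] open 0.0145 gf 44.893373250961304
```

Crank is at about 4.3 with a clear rise in reaction force. I'm letting go and checking before moving on.

>>> {"name": "step_arm", "arguments": {
  "commands": [
    [0,0,0,0,0,0],
    [0,0,0,0,0,0],
    [0,0,0,0,0,0],
    [0,0,0,0,0,0],
    [0,0,0,0,0,0],
    [0,0,0,0,0,0]
  ],
  "gripper": 0
}}

```text
time_s: 6.78
tool_pos: [0.5826, -0.1199, 0.2006]
tool_rot: [[0.085, 0.996, 0.0], [0.996, -0.085, 0.0], [0.0, 0.0, -1.0]]
ft_force: [-0.2, -0.3, -0.4]
opening: 0.0425
grasp_force: 0.0
```

>>> {"name": "step_arm", "arguments": {
  "commands": [
    [0,0,0.2,0,0,0],
    [0,0,0.4,0,0,0],
    [0,0,0.6,0,0,0],
    [0,0,0.7,0,0,0],
    [0,0,0.7,0,0,0],
    [0,0,0.7,0,0,0]
  ]
}}

```text
time_s: 7.28
tool_pos: [0.5827, -0.1201, 0.342]
tool_rot: [[0.086, 0.996, 0.003], [0.996, -0.086, -0.001], [-0.0, 0.003, -1.0]]
ft_force: [-0.2, -0.0, 0.0]
opening: 0.0429
grasp_force: 0.0
```

>>> {"name": "step_arm", "arguments": {
  "commands": [
    [-0.73,0.64,0,0,0,0],
    [-0.73,0.64,0,0,0,0],
    [-0.73,0.64,0,0,0,0],
    [-0.73,0.64,0,0,0,0],
    [-0.73,0.64,0,0,0,0],
    [-0.73,0.64,0,0,0,0],
    [-0.73,0.64,0,0,0,0],
    [-0.73,0.64,0,0,0,0]
  ]
}}

```text
time_s: 7.95
tool_pos: [0.4367, 0.0076, 0.34]
tool_rot: [[0.086, 0.996, -0.001], [0.996, -0.086, -0.0], [-0.0, -0.001, -1.0]]
ft_force: [0.4, 0.3, -0.6]
opening: 0.0423
grasp_force: 0.0
```

```bash
python3 a.py; python3 - <<'E'
from h import *
p=np.load("p.npy");T=get_image("top")
for b in blobs(T,"red",(325,150,370,230),4):print(b[0],b[1])
for c in(4,4.2,4.3,4.4):
    q=c-2;print(c,proj(T,V2W(p,[.04*np.sin(q),-.134,.07+.04*np.cos(q)])).round(1))
print("bar",V2W(p,[-.13,-.025,.125]),arm.get_state()["tool_pos"],arm.get_state()["qpos"].round(0))
cv2.imwrite("pics/t3.png",cv2.resize(T["color"][130:270,235:375],None,fx=4.2,fy=4.2,interpolation=cv2.INTER_CUBIC)[:,:,::-1])
E
```

```text
t 7.95 vise [-0.1286 -0.0231  0.181 ] crank 1.141 r 0.1699 ft [ 0.4  0.3 -0.6] open 0.0423 gf 0.0
[344.5        193.93181818] [340 192  10   5  44]
4 [343.3 190.3]
4.2 [342.9 192.3]
4.3 [342.6 193.5]
4.4 [342.4 194.7]
bar [0.43504685 0.00579237 0.125     ] [0.43710376 0.00726532 0.34010085] [  7.  26. -15. 123.  12.  33. -23.]
```

View pics/t3.png

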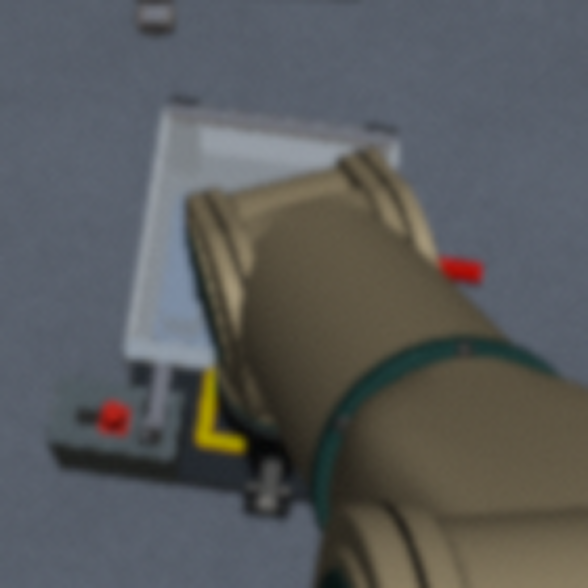

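The crank stayed at about 4.3 (grip at row 194), and the gripper is over the yellow bar. I'm descending and gripping it lightly.

>>> {"name": "step_arm", "arguments": {
  "commands": [
    [-0.008,-0.005,-0.15,0,0,0],
    [-0.008,-0.005,-0.29,0,0,0],
    [-0.008,-0.005,-0.29,0,0,0],
    [-0.008,-0.005,-0.29,0,0,0]
  ]
}}

```text
time_s: 8.33
tool_pos: [0.4349, 0.0063, 0.2816]
tool_rot: [[0.087, 0.996, -0.004], [0.996, -0.087, -0.0], [-0.001, -0.003, -1.0]]
ft_force: [0.1, -0.1, 0.5]
opening: 0.0428
grasp_force: 0.0
```

>>> {"name": "step_arm", "arguments": {
  "commands": [
    [0,0,0,0,0,0],
    [0,0,0,0,0,0],
    [0,0,0,0,0,0],
    [0,0,0,0,0,0],
    [0,0,0,0,0,0],
    [0,0,0,0,0,0],
    [0,0,0,0,0,0],
    [0,0,0,0,0,0]
  ],
  "gripper": 1,
  "force": 30
}}

```text
time_s: 9.0
tool_pos: [0.4345, 0.0069, 0.2838]
tool_rot: [[0.086, 0.996, 0.001], [0.996, -0.086, -0.0], [-0.0, 0.001, -1.0]]
ft_force: [-2.0, 0.8, 6.0]
opening: 0.0088
grasp_force: 29.4
```

>>> {"name": "step_arm", "arguments": {
  "commands": [
    [0,0,0.01,0,0,0],
    [0,0,0.02,0,0,0],
    [0,0,0.03,0,0,0],
    [0,0,0.035,0,0,0],
    [0,0,0.035,0,0,0],
    [0,0,0.035,0,0,0]
  ]
}}

```text
time_s: 9.5
tool_pos: [0.4347, 0.0069, 0.2897]
tool_rot: [[0.086, 0.996, -0.0], [0.996, -0.086, 0.0], [0.0, -0.0, -1.0]]
ft_force: [-1.4, 0.3, -1.7]
opening: 0.0088
grasp_force: 29.3
```

The guard is coming up freely so far (5.9 mm). I'm continuing gently.

>>> {"name": "step_arm", "arguments": {
  "commands": [
    [0,0,0.005,0,0,0],
    [0,0,0.01,0,0,0],
    [0,0,0.01,0,0,0],
    [0,0,0.01,0,0,0]
  ]
}}

```text
time_s: 9.83
tool_pos: [0.4347, 0.0069, 0.2917]
tool_rot: [[0.086, 0.996, -0.0], [0.996, -0.086, -0.0], [-0.0, -0.0, -1.0]]
ft_force: [-1.9, -0.0, -2.3]
opening: 0.009
grasp_force: 29.3
```

>>> {"name": "step_arm", "arguments": {
  "commands": [
    [0,0,0.005,0,0,0],
    [0,0,0.01,0,0,0],
    [0,0,0.015,0,0,0],
    [0,0,0.015,0,0,0],
    [0,0,0.015,0,0,0]
  ]
}}

```text
time_s: 10.25
tool_pos: [0.4349, 0.0068, 0.2933]
tool_rot: [[0.086, 0.996, -0.001], [0.996, -0.086, 0.001], [0.001, -0.001, -1.0]]
ft_force: [4.5, -0.5, -27.3]
opening: 0.0084
grasp_force: 29.6
```

The force jumped to 27 N at about 9 mm, so the guard is caught. I'm letting it down, releasing, and going to the release knob.

>>> {"name": "step_arm", "arguments": {
  "commands": [
    [0,0,-0.015,0,0,0],
    [0,0,-0.03,0,0,0],
    [0,0,-0.045,0,0,0],
    [0,0,-0.06,0,0,0],
    [0,0,-0.06,0,0,0],
    [0,0,-0.06,0,0,0]
  ]
}}

```text
time_s: 10.75
tool_pos: [0.4345, 0.007, 0.2837]
tool_rot: [[0.085, 0.996, 0.001], [0.996, -0.085, -0.001], [-0.001, 0.001, -1.0]]
ft_force: [-4.0, 0.1, 9.8]
opening: 0.0086
grasp_force: 33.2
```

>>> {"name": "step_arm", "arguments": {
  "commands": [
    [0,0,0,0,0,0],
    [0,0,0,0,0,0],
    [0,0,0,0,0,0],
    [0,0,0,0,0,0],
    [0,0,0,0,0,0],
    [0,0,0,0,0,0]
  ],
  "gripper": 0
}}

```text
time_s: 11.25
tool_pos: [0.4349, 0.007, 0.2827]
tool_rot: [[0.086, 0.996, 0.0], [0.996, -0.086, 0.0], [0.0, 0.0, -1.0]]
ft_force: [0.6, -0.1, -0.5]
opening: 0.0427
grasp_force: 0.0
```

>>> {"name": "step_arm", "arguments": {
  "commands": [
    [0,0,0.15,0,0,0],
    [0,0,0.3,0,0,0],
    [0.08,0.5,0.3,0,0,0],
    [0.08,0.5,0.3,0,0,0],
    [0.08,0.5,0.3,0,0,0],
    [0.08,0.5,0.3,0,0,0],
    [0.08,0.5,0.3,0,0,0],
    [0.08,0.5,0.3,0,0,0]
  ]
}}

```text
time_s: 11.92
tool_pos: [0.4504, 0.106, 0.3424]
tool_rot: [[0.086, 0.996, -0.001], [0.996, -0.086, -0.001], [-0.001, -0.001, -1.0]]
ft_force: [-0.1, -0.2, 0.1]
opening: 0.0424
grasp_force: 0.0
```

```bash
python3 a.py; python3 -c "
from h import *
p=np.load('p.npy');print(V2W(p,[-.124,.078,.13]),V2W(p,[-.124,.094,.13]),arm.get_state()['tool_pos'])"
```

```text
t 11.9167 vise [-0.1236  0.076   0.1834] crank 1.172 r 0.1677 ft [-0.1 -0.2  0.1] open 0.0424 gf 0.0
[0.45000207 0.10787734 0.13      ] [0.45139672 0.12381644 0.13      ] [0.45041063 0.10601046 0.3424014 ]
```

>>> {"name": "step_arm", "arguments": {
  "commands": [
    [0,0.01,-0.1,0,0,0],
    [0,0.01,-0.2,0,0,0],
    [0,0.01,-0.245,0,0,0],
    [0,0.01,-0.245,0,0,0],
    [0,0.01,-0.245,0,0,0]
  ]
}}

```text
time_s: 12.33
tool_pos: [0.4506, 0.1081, 0.2935]
tool_rot: [[0.087, 0.996, -0.001], [0.996, -0.087, -0.001], [-0.001, -0.001, -1.0]]
ft_force: [1.0, 0.4, 0.5]
opening: 0.0426
grasp_force: 0.0
```

>>> {"name": "step_arm", "arguments": {
  "commands": [
    [0,0,0,0,0,0],
    [0,0,0,0,0,0],
    [0,0,0,0,0,0],
    [0,0,0,0,0,0],
    [0,0,0,0,0,0],
    [0,0,0,0,0,0],
    [0,0,0,0,0,0]
  ],
  "gripper": 1,
  "force": 30
}}

```text
time_s: 12.92
tool_pos: [0.4507, 0.1089, 0.2946]
tool_rot: [[0.086, 0.996, 0.001], [0.996, -0.086, -0.0], [0.0, 0.001, -1.0]]
ft_force: [-2.3, -0.7, 6.0]
opening: 0.0131
grasp_force: 29.4
```

>>> {"name": "step_arm", "arguments": {
  "commands": [
    [0.002,0.02,0,0,0,0],
    [0.003,0.04,0,0,0,0],
    [0.005,0.06,0,0,0,0],
    [0.007,0.08,0,0,0,0],
    [0.008,0.09,0,0,0,0],
    [0.008,0.09,0,0,0,0],
    [0.008,0.09,0,0,0,0]
  ]
}}

```text
time_s: 13.5
tool_pos: [0.4524, 0.1254, 0.2946]
tool_rot: [[0.087, 0.996, 0.0], [0.996, -0.087, -0.003], [-0.003, 0.0, -1.0]]
ft_force: [-2.1, -5.1, 7.5]
opening: 0.0124
grasp_force: 29.5
```

```bash
python3 a.py
```

```text
t 13.5 vise [-0.1231  0.0952  0.1356] crank 0.919 r 0.1395 ft [-2.1 -5.1  7.5] open 0.0124 gf 29.54503744840622
```

>>> {"name": "step_arm", "arguments": {
  "commands": [
    [0,0.01,0,0,0,0],
    [0.001,0.02,0,0,0,0],
    [0.001,0.02,0,0,0,0]
  ]
}}

```text
time_s: 13.75
tool_pos: [0.4527, 0.1264, 0.2945]
tool_rot: [[0.09, 0.996, -0.001], [0.996, -0.09, -0.008], [-0.008, -0.001, -1.0]]
ft_force: [-0.3, -13.6, 10.0]
opening: 0.0125
grasp_force: 29.8
```

>>> {"name": "step_arm", "arguments": {
  "commands": [
    [0,-0.02,0,0,0,0],
    [0,-0.02,0,0,0,0],
    [0,-0.02,0,0,0,0],
    [0,-0.02,0,0,0,0],
    [0,-0.02,0,0,0,0],
    [0,-0.02,0,0,0,0]
  ],
  "gripper": 0
}}

```text
time_s: 14.25
tool_pos: [0.4525, 0.1274, 0.2937]
tool_rot: [[0.085, 0.996, 0.0], [0.996, -0.085, 0.0], [0.0, -0.0, -1.0]]
ft_force: [0.3, 0.1, -0.9]
opening: 0.0427
grasp_force: 0.0
```

>>> {"name": "step_arm", "arguments": {
  "commands": [
    [0,0,0.15,0,0,0],
    [0,0,0.3,0,0,0],
    [0,0,0.3,0,0,0],
    [0,0,0.3,0,0,0]
  ]
}}

```text
time_s: 14.58
tool_pos: [0.453, 0.1273, 0.355]
tool_rot: [[0.085, 0.996, 0.004], [0.996, -0.085, 0.001], [0.002, 0.003, -1.0]]
ft_force: [-0.2, -0.7, 0.9]
opening: 0.0427
grasp_force: 0.0
```

```bash
python3 a.py; python3 - <<'E'
from h import *
p=np.load("p.npy");S=get_image("side");T=get_image("top")
for n,d,b in(("S",S,(265,200,295,235)),("T",T,(240,215,275,245))):
    for x in blobs(d,"red",b,4):print(n,x[0],x[1])
    for r in(0,.008,.016):print(r,proj(d,V2W(p,[-.124,.078+r,.13])).round(1))
print(V2W(p,[-.13,-.025,.125]),arm.get_state()["tool_pos"])
E
```

```text
t 14.5833 vise [-0.1221  0.0979  0.196 ] crank 1.23 r 0.1755 ft [-0.2 -0.7  0.9] open 0.0427 gf 0.0
S [277.44444444 220.22222222] [274 215   8  10  45]
0 [281.2 218.1]
0.008 [279.2 219. ]
0.016 [277.2 219.8]
0 [261.4 229. ]
0.008 [258.4 228.6]
0.016 [255.4 228.2]
[0.43504685 0.00579237 0.125     ] [0.45223162 0.12687962 0.35330387]
```

The side view puts the release knob fully open (277,220). Now back to the bar to grip and lift.

>>> {"name": "step_arm", "arguments": {
  "commands": [
    [-0.09,-0.6,0,0,0,0],
    [-0.09,-0.6,0,0,0,0],
    [-0.09,-0.6,0,0,0,0],
    [-0.09,-0.6,0,0,0,0],
    [-0.09,-0.6,-0.2,0,0,0],
    [-0.09,-0.6,-0.357,0,0,0],
    [-0.09,-0.6,-0.357,0,0,0],
    [-0.09,-0.6,-0.357,0,0,0]
  ]
}}

```text
time_s: 15.35
tool_pos: [0.4336, 0.0072, 0.2808]
tool_rot: [[0.085, 0.996, -0.006], [0.996, -0.085, -0.0], [-0.001, -0.006, -1.0]]
ft_force: [0.2, -0.1, 1.2]
opening: 0.0427
grasp_force: 0.0
```

>>> {"name": "step_arm", "arguments": {
  "commands": [
    [0,0,0,0,0,0],
    [0,0,0,0,0,0],
    [0,0,0,0,0,0],
    [0,0,0,0,0,0],
    [0,0,0,0,0,0],
    [0,0,0,0,0,0],
    [0,0,0,0,0,0]
  ],
  "gripper": 1,
  "force": 30
}}

```text
time_s: 15.93
tool_pos: [0.4344, 0.0073, 0.2836]
tool_rot: [[0.086, 0.996, 0.001], [0.996, -0.086, 0.0], [0.0, 0.001, -1.0]]
ft_force: [-2.3, 1.6, 7.9]
opening: 0.0084
grasp_force: 29.4
```

>>> {"name": "step_arm", "arguments": {
  "commands": [
    [0,0,0.02,0,0,0],
    [0,0,0.04,0,0,0],
    [0.001,0,0.06,0,0,0],
    [0.002,0,0.075,0,0,0],
    [0.002,0,0.075,0,0,0],
    [0.002,0,0.075,0,0,0]
  ]
}}

```text
time_s: 16.43
tool_pos: [0.435, 0.0072, 0.2975]
tool_rot: [[0.086, 0.996, 0.0], [0.996, -0.086, 0.0], [0.001, 0.0, -1.0]]
ft_force: [-0.9, 3.4, -2.7]
opening: 0.0091
grasp_force: 29.3
```

It is free now: 14 mm up at 3 N. I'm following the arc to about 0.45 rad first.

>>> {"name": "step_arm", "arguments": {
  "commands": [
    [0.004,0,0.045,0,0,0],
    [0.009,-0.001,0.09,0,0,0],
    [0.019,-0.002,0.143,0,0,0],
    [0.031,-0.003,0.196,0,0,0],
    [0.046,-0.004,0.247,0,0,0],
    [0.062,-0.005,0.299,0,0,0],
    [0.082,-0.007,0.348,0,0,0],
    [0.104,-0.009,0.398,0,0,0],
    [0.104,-0.009,0.398,0,0,0],
    [0.104,-0.009,0.398,0,0,0]
  ]
}}

```text
time_s: 17.27
tool_pos: [0.455, 0.0053, 0.3768]
tool_rot: [[0.086, 0.996, -0.002], [0.996, -0.086, 0.0], [-0.0, -0.002, -1.0]]
ft_force: [-3.3, 4.3, -0.6]
opening: 0.0084
grasp_force: 29.5
```

>>> {"name": "step_arm", "arguments": {
  "commands": [
    [0.024,-0.002,0.047,0,0,0],
    [0.051,-0.004,0.095,0,0,0],
    [0.08,-0.007,0.14,0,0,0],
    [0.112,-0.01,0.183,0,0,0],
    [0.145,-0.013,0.225,0,0,0],
    [0.181,-0.016,0.265,0,0,0],
    [0.203,-0.018,0.288,0,0,0],
    [0.203,-0.018,0.288,0,0,0],
    [0.203,-0.018,0.288,0,0,0],
    [0.203,-0.018,0.288,0,0,0],
    [0.203,-0.018,0.288,0,0,0],
    [0.203,-0.018,0.288,0,0,0]
  ]
}}

```text
time_s: 18.27
tool_pos: [0.4936, 0.0017, 0.4335]
tool_rot: [[0.086, 0.996, -0.009], [0.996, -0.086, -0.001], [-0.001, -0.009, -1.0]]
ft_force: [-9.5, 2.6, 6.7]
opening: 0.0086
grasp_force: 30.1
```

```bash
python3 a.py; python3 - <<'E'
from h import *
S=get_image("side");cv2.imwrite("pics/s4.png",cv2.resize(S["color"][110:270,200:400],None,fx=4,fy=3.75)[:,:,::-1])
E
```

```text
t 18.2667 vise [-0.0727 -0.0242  0.2745] crank 1.658 r 0.2171 ft [-9.5  2.6  6.7] open 0.0086 gf 30.062257647514343
```

View pics/s4.png

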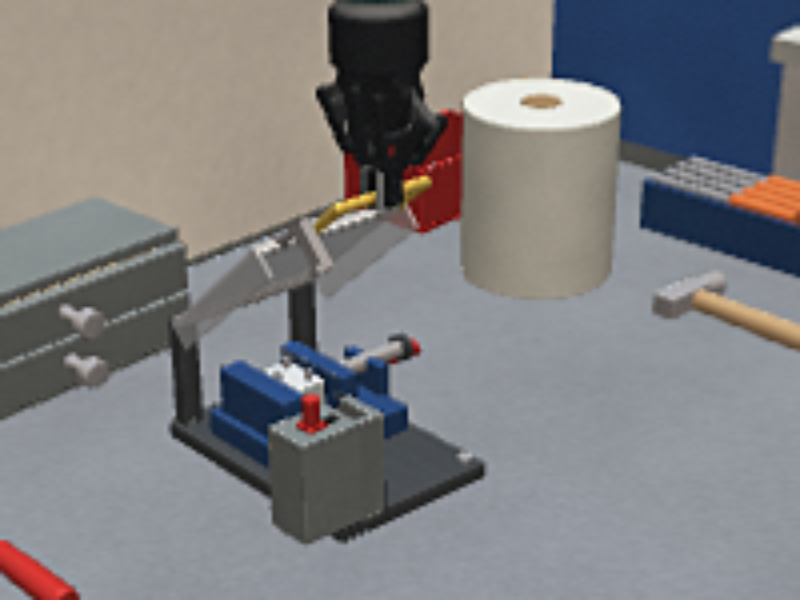

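The guard is held at about 0.76 rad, with the block between the jaws and the knob open. Handing in.

>>> {"name": "step_arm", "arguments": {
  "commands": [
    [0,0,0,0,0,0],
    [0,0,0,0,0,0],
    [0,0,0,0,0,0],
    [0,0,0,0,0,0]
  ]
}}

```text
time_s: 18.65
tool_pos: [0.4936, 0.0017, 0.4335]
tool_rot: [[0.086, 0.996, -0.009], [0.996, -0.086, -0.001], [-0.001, -0.009, -1.0]]
ft_force: [-9.4, 2.6, 6.6]
opening: 0.0089
grasp_force: 30.1
```

```bash
python3 a.py; python3 -c "
from cell import arm
print(arm.sign_off())"
```

```text
t 18.65 vise [-0.0727 -0.0242  0.2745] crank 1.658 r 0.2171 ft [-9.4  2.6  6.6] open 0.0089 gf 30.061950981616974
the job is handed in; nothing more can be done
None
```

I handed the job in at 18.7 s with the vise cranked to about 4.3 rad, the guard found caught and its release knob slid fully open, and the guard held by its bar at about 0.76 rad; no verdict came back, and the clamp force was judged only from the crank angle and the rise in force while cranking.

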